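# Click the desk timer's thumbwheel round to the arrow and start it

### The arm

A 6-joint arm with a two-finger parallel gripper is mounted at the origin on a cart in front of the work surface, level with it; the furniture and walls round the work are solid. World frame = base frame: x ahead of the robot, y to its left, z up, the work surface at z = 0. Lengths are in m, angles in rad, forces in N, time in s.
With the tool pointing down it reaches from about 0.4 to 0.825 m from the base axis. Payload 7 kg.
Tool frame: the origin (TCP) lies between the finger pads; the fingertips stand 17 mm ahead of it and the grasp point (between the pads) lies 2 mm behind it; z points along the fingers, y is the line along which they close (so a half turn about z gives the same grasp; the last joint's range is limited). The gripper opens to 85 mm and grips with 20 to 120 N. Pads are 22 mm wide; open, the fingers measure 114 mm over their backs; the gripper's body (76 mm by 85 mm) begins 54 mm behind the grasp point. The pads swing forward as they close: fully open they stand 13 mm farther back than shut.
Start: joints at [-0.883, 0.359, 0.012, 0, -1.224, -0.288], TCP at [0.263, -0.622, 0.22] pointing down, gripper open.
Joint ranges: [-3.07, 3.07], [-1.43, 2.12], [-1.02, 1.25], [-3.03, 1.67], [-3.05, -0], [-3.03, 3.03]. Speed limits (rad/s): [2.39, 2.39, 3.01, 3.14, 3.14, 3.14].

### API

Orientations are given as a unit quaternion [w, x, y, z].
In Python, from station import manip, telemetry, imaging, order gives the robot as it stands. Calls block until the motion is done:
- manip.goto(position, orientation): joint-space move of the TCP to a pose.
- manip.move_l(position, ori=None, v=0.15): straight line of the TCP; ori=None keeps the orientation; v is the mean speed in m/s.
- manip.move_joints(angles): joint-space move.
- manip.open_gripper() and manip.clamp(grasp_force=None): open the fingers fully, or close them until they stop; grasp_force is the grip in N (None keeps the last).
- manip.sleep(seconds).
- manip.ik(position, orientation): joint angles nearest the present ones, or None.
- telemetry.observe(): the state.
- imaging.grab_frame(name): name is "side" or "top" or "wrist"; returns a dict with "pixels" (420x560x3 uint8, red, green, blue), "K" (3x3 intrinsics, pixels), "pose" (4x4, takes a point from camera to world coordinates); the wrist camera has in their place "T_tool_cam" (4x4, takes a point from camera to tool coordinates, whose origin is the TCP and whose axes are the flange's). Camera axes: x right, y up, looking along -z (the intrinsics and any distortion apply to the point x, -y, -z); pixel columns grow to the right and rows downward; lengths in m; the calibration is good to about 2 mm. A picture is of the moment at which its call begins: read the wrist's pose just before it. There is no depth.
A pose or a line that the arm cannot do raises manip.MotionError and nothing moves.
- order.sign_off(): hands the job in; it is judged then, once.
The state is a dict: "clock": time; "joint_pos": joint angles; "joint_vel": joint speeds; "joint_torque": joint torques, N m; "eef_pos": TCP position; "orientation": TCP orientation; "force": force on the tool from outside, world axes, zero at the start; "moment": the same for the moment, N m; "opening": finger opening in m; "gripper_force": force on a finger pad.
Only numpy, scipy, OpenCV 4.12 (cv2) and the standard library are available. Lean on these libraries where they do the work, as an engineer would, in place of code of your own. Each camera call takes 0.05 s, during which the arm holds its last target. There are 200 camera calls.

### The job

Set the desk timer and start it. With a fingertip, flick the toothed thumbwheel round anticlockwise (seen from above), click by click, until the tooth with the raised bar rests opposite the fixed arrow, never letting it click past the arrow; only then press the round start key fully down and let it come up again. Only push with the fingers: do not pick anything up, and leave the other things on the desk where they stand.

Things in the scene. Friction and masses are not known exactly. Their poses are not given: they have to be found in the camera images.
- timer: the desk timer, a low housing screwed down to the desk (it does not move), 150 (x) x 200 (y) mm, its flat deck 22 mm above the desk. Origin: on the desk under the thumbwheel's axis; z up. The deck reaches from x = -66 to +84 mm and from y = -137 to +63 mm of the origin. The arrow lies at +x of the wheel, the start key at -y. The wheel's edge is free all round, except that the arrow stands close to it
- wheel (a joint): angle of the thumbwheel in rad: it turns about the vertical axis; 0 = the raised bar points at the arrow, growing anticlockwise from above. 8 click positions a turn, one each pi/4 (45 degrees), at multiples of pi/4; a sprung ball pulls it into the nearest click position and holds it there, so a tooth let go past half a click goes on to the next one. Starts 2 to 5 clicks short (about -1.57 to -3.93). About 2 to 4 N at the teeth turns it, and it does not coast
- wheel_axis (a point): on the wheel's axis, half-way up the wheel (37 mm above the desk). The wheel: a hub of radius 33 mm with 8 radial teeth, 6 mm thick, reaching out to radius 56 mm; teeth from 28 to 46 mm above the desk, hub top at 47 mm; the gaps between the teeth are about 33 mm wide at radius 50 mm, 6 mm of air lie under the teeth above the deck. In every click position a tooth points at the arrow and one directly away from it
- bar_end (a point): outer end of the raised steel bar (44 x 5.5 mm, standing 8 mm above the hub's top, so up to 55 mm above the desk) that runs out along one tooth; at radius 55 mm, turns with the wheel
- arrow_tip (a point): tip of the fixed dark arrow (a 12 mm high wedge on the deck, widening from 3 mm at the tip to 18 mm), 61 mm from the wheel's axis, pointing at it; top 34 mm above the desk
- start_key (a joint): travel of the start key in m: 0 up, 0.006 fully down; sprung, 4 N for the full travel; it comes up by itself
- start_key_top (a point): centre of the top of the round start key (diameter 28 mm), 44 mm above the desk when up; it stands in a round collar 44 mm across whose top is 34 mm above the desk; pressed straight down
- rubber_stamp: wooden rubber stamp with knob handle, 29x55x73 mm, stands left of the timer; a bystander, loose, to be left alone. Origin: centre of its underside
- memo_pad: yellow memo pad 76x76x11 mm, lies left of the timer; a bystander, loose, to be left alone. Origin: centre of its underside
- vial_c: small white vial 24 mm across, 56 mm high, stands right of the timer; a bystander, loose, to be left alone. Origin: centre of its underside
- carton_a: flat white carton 50x85x22 mm, back right; a bystander, loose, to be left alone. Origin: centre of its underside
- tape_roll: roll of brown tape, 94 mm across, 48 mm high, front right; a bystander, loose, to be left alone. Origin: centre of its underside
Not all that is in view belongs to the job. Of the things that look like the timer, the larger one is meant.

How it is judged:
On the way, in this order (a step that is already met when the one before it is completed fails the run):
1. the raised bar rests at the arrow, the start key is still up (value of joint wheel between -0.1 and 0.1 rad and value of joint start_key below 0.0015 m), for 0.3 s.
2. the start key is pressed fully down with the wheel set (value of joint wheel between -0.1 and 0.1 rad and value of joint start_key above 0.0045 m), for 0.05 s.
At the end, for the whole second after the job is handed in: the wheel rests with the raised bar within 0.1 rad of the arrow, and the start key, pressed after the wheel was set, is up again (all of step 1 and velocity of joint wheel between -0.1 and 0.1 rad/s); the robot touches nothing.
It fails at once if the wheel is turned past the arrow (0.4 rad or more, half a click) (value of joint wheel above 0.4 rad).
It fails at once if the wheel is turned backwards (clockwise) beyond its farthest start (value of joint wheel below -4.5 rad).
It fails at once if the start key is pressed before the wheel is set (value of joint start_key above 0.003 m and (value of joint wheel below -0.2 rad or value of joint wheel above 0.2 rad)).
It fails at once if another thing is moved or lifted by more than 15 mm (distance of any of rubber_stamp, memo_pad, vial_c, carton_a, tape_roll from where it was at the start of the episode above 0.015 m).
It also fails if it takes over 61 s, if anything falls off the work surface, if the arm or the gripper's body presses on something with over 40 N, if the wrist force passes 120 N, or if a joint passes its speed limit or range.

## Working session

There is one attempt and no reset: what is moved stays moved. The work goes in short steps, each a Python script; the robot and the scene stay as the last script left them, time stands still between calls to the robot, and variables do not carry over. Pictures are saved under pics/ and viewed, at most 10 in all, crops included, and the job is handed in when it is done.

```bash
mkdir -p pics
python3 - <<'E'
from station import manip, telemetry, imaging
import cv2,numpy as np
for n in("top","side"):
    f=imaging.grab_frame(n); cv2.imwrite(f"pics/{n}0.png",f["pixels"][:,:,::-1]); print(n,f["K"],f["pose"],[k for k in f if k!='pixels'])
    np.savez(f"{n}0.npz",**{k:v for k,v in f.items()})
s=telemetry.observe();print(s)
E
```

```text
top [[518.51115995   0.         280.33584432]
 [  0.         518.51115995 205.02704336]
 [  0.           0.           1.        ]] [[-0.01783792  0.99259324 -0.12016852  0.3511678 ]
 [-0.99981621 -0.01855265 -0.00483152 -0.0556658 ]
 [-0.00702518  0.12006025  0.99274175  1.67873989]
 [ 0.          0.          0.          1.        ]] ['K', 'pose']
side [[427.51970788   0.         280.12353848]
 [  0.         427.51970788 212.40239885]
 [  0.           0.           1.        ]] [[ 0.93092586 -0.16931071  0.32359069  0.92532857]
 [ 0.36441104  0.37212394 -0.85365588 -1.07093816]
 [ 0.02411724  0.91261035  0.40811849  0.52795491]
 [ 0.          0.          0.          1.        ]] ['K', 'pose']
{'clock': 0.1, 'joint_pos': array([-8.82906078e-01,  3.59313653e-01,  1.11490493e-02, -2.55337681e-04,
       -1.22414182e+00, -2.88116598e-01]), 'joint_vel': array([ 0.00044213,  0.0003126 ,  0.00364022,  0.00080512, -0.00152887,
        0.00037055]), 'joint_torque': array([-2.20980168e-03, -5.84762049e+01,  2.94110352e+01,  6.95465729e+00,
       -3.14397461e-03,  1.48199319e-05]), 'eef_pos': array([ 0.26250244, -0.62137069,  0.21896741]), 'orientation': array([-2.47984957e-04, -1.98515752e-01,  9.80097399e-01,  7.23194749e-04]), 'force': array([ 0.63272706, -0.34951416, -0.09979685]), 'moment': array([ 0.00018259,  0.02098956, -0.01294771]), 'gripper_force': 0.0, 'opening': 0.08570679347601386}
```

View pics/top0.png

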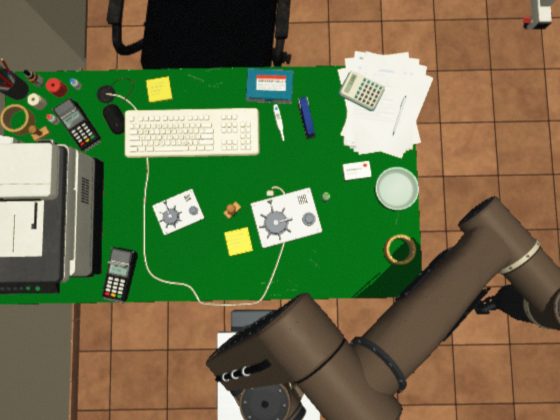

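View pics/side0.png

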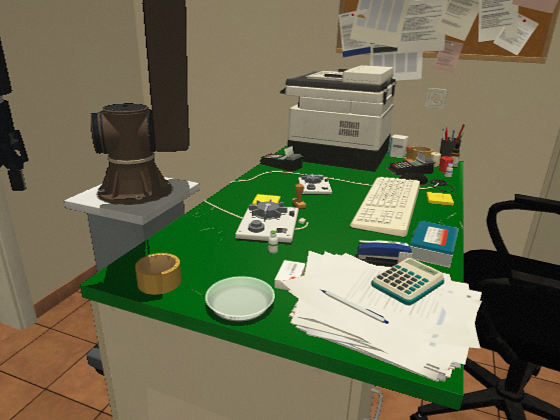

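The top view shows two timer-like things: a larger one at (285,218) and a smaller one at (178,212). The larger one is about 62 px wide against 45 px, so it is the one meant. Next I'll confirm it in an enlarged crop and measure it.

```bash
cat > h.py <<'E'
import cv2,numpy as np
def ray(f,u,v,z):
    K,T=f["K"],f["pose"]; d=T[:3,:3]@np.array([(u-K[0,2])/K[0,0],-(v-K[1,2])/K[1,1],-1]); o=T[:3,3]
    return o+d*(z-o[2])/d[2]
def proj(f,p):
    K,T=f["K"],f["pose"]; c=T[:3,:3].T@(np.array(p)-T[:3,3]); return K[0,0]*c[0]/-c[2]+K[0,2], K[1,1]*-c[1]/-c[2]+K[1,2]
E
python3 - <<'E'
from h import *
f=np.load("top0.npz"); im=f["pixels"]
x0,y0,x1,y1=140,170,340,270
c=cv2.resize(im[y0:y1,x0:x1],None,fx=4,fy=4,interpolation=cv2.INTER_CUBIC)
cv2.imwrite("pics/crop.png",c[:,:,::-1])
m=((im.min(2)>130)&(im.max(2).astype(int)-im.min(2)<40)).astype(np.uint8)
m=cv2.morphologyEx(m,cv2.MORPH_OPEN,np.ones((3,3)))
cs,_=cv2.findContours(m,0,2)
for k in cs:
    (cx,cy),_,_=r=cv2.minAreaRect(k)
    if cv2.contourArea(k)>300 and 140<cx<340 and 170<cy<260:
        b=cv2.boxPoints(r); P=np.array([ray(f,u,v,.022) for u,v in b]); print(r); print(P.round(4), np.linalg.norm(P-np.roll(P,1,0),axis=1))
E
```

```text
((177.69830322265625, 211.6293182373047), (32.170082092285156, 44.11896896362305), 66.80140686035156)
[[0.5579 0.369  0.022 ]
 [0.612  0.2383 0.022 ]
 [0.5152 0.1973 0.022 ]
 [0.4617 0.3273 0.022 ]] [0.10482195 0.14150715 0.10517587 0.14051538]
((286.0180358886719, 217.29722595214844), (46.63249969482422, 62.096229553222656), 74.84593200683594)
[[ 0.5604  0.0501  0.022 ]
 [ 0.6096 -0.1441  0.022 ]
 [ 0.4634 -0.1795  0.022 ]
 [ 0.4151  0.0128  0.022 ]] [0.15002277 0.20042315 0.15047341 0.19830202]
```

View pics/crop.png

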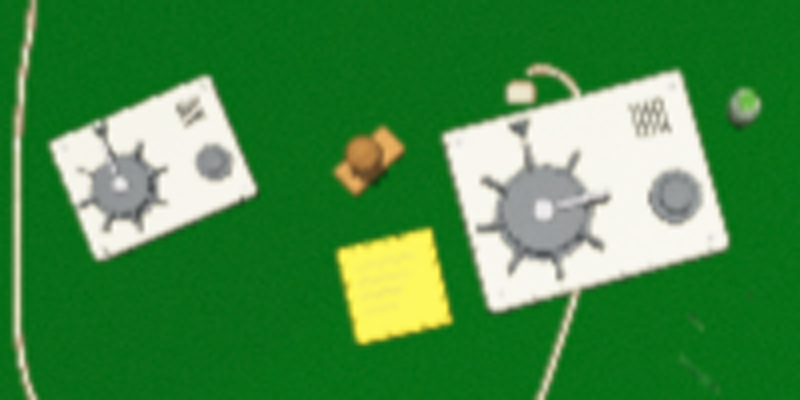

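The larger one measures 150x200 mm at deck height, so the timer is confirmed. In the crop the hub is at (543,210), the arrow at (520,130), the bar end at (605,195) and the key at (675,195). The bar points at the key, so the wheel is at about -pi/2, 2 clicks short. Next I'll compute the frame, move above the timer with the fingers shut, and refine with the wrist camera.

```bash
cat >> h.py <<'E'
from scipy.spatial.transform import Rotation as Ro
def q_rad(a):  # tool down, tool y along world azimuth a
    y=np.array([np.cos(a),np.sin(a),0]); z=np.array([0,0,-1.]); x=np.cross(y,z)
    return Ro.from_matrix(np.c_[x,y,z]).as_quat()[[3,0,1,2]]
def wristpose(s,f):
    T=np.eye(4); w=s["orientation"]; T[:3,:3]=Ro.from_quat(np.r_[w[1:],w[0]]).as_matrix(); T[:3,3]=s["eef_pos"]
    return {"K":f["K"],"pose":T@f["T_tool_cam"],"pixels":f["pixels"]}
E
python3 - <<'E'
from h import *
from station import manip, telemetry, imaging
f=np.load("top0.npz")
th=np.deg2rad(14.1); R=np.array([[np.cos(th),-np.sin(th)],[np.sin(th),np.cos(th)]])
O=np.array([.5121,-.0652])-R@[.009,-.037]
print("O",O,"hub",ray(f,275.75,222.5,.047),"key",ray(f,308.75,218.75,.044),"bar",ray(f,291.2,218.7,.055),"arrow",ray(f,270,202,.034))
print("key local",R.T@(ray(f,308.75,218.75,.044)[:2]-O))
for sg in(0,np.pi):
  for a in range(110,231,20):
    A=np.deg2rad(a)+th; p=O+.058*np.array([np.cos(A),np.sin(A)])
    j=manip.ik([*p,.047],q_rad(A+sg)); print(sg>0,a,None if j is None else np.round(j,2))
manip.clamp()
j=None
p=O+R@np.array([-.03,-.04])
for sg in(0,np.pi):
    try: manip.goto([*p,.24],q_rad(th+np.pi+sg)); break
    except manip.MotionError as e: print(e)
s=telemetry.observe(); w=wristpose(s,imaging.grab_frame("wrist"))
np.savez("w0.npz",**w); cv2.imwrite("pics/w0.png",w["pixels"][:,:,::-1]); print(s["clock"],s["eef_pos"],s["opening"],s["force"],s["joint_pos"],w["pose"][:3,3])
for n,q in(("hub",[*O,.047]),("key",[*(O+R@[0,-.1]),.044]),("arrow",[*(O+R@[.061,0]),.034])): print(n,proj(w,q))
E
```

```text
O [ 0.4943574  -0.03150727] hub [ 0.4933951  -0.03225633  0.047     ] key [ 0.50363287 -0.13683127  0.044     ] bar [ 0.50378512 -0.0811421   0.055     ] arrow [ 0.56062582 -0.01478653  0.034     ]
key local [-0.01666249 -0.10441044]
False 110 [ 0.46  0.21 -0.67  0.   -0.7  -1.44]
False 130 [ 0.45  0.18 -0.7   0.   -0.69 -1.08]
False 150 [ 0.42  0.17 -0.72  0.   -0.68 -0.69]
False 170 [ 0.37  0.17 -0.72  0.   -0.68 -0.3 ]
False 190 [ 0.32  0.18 -0.7   0.   -0.69  0.1 ]
False 210 [ 0.27  0.2  -0.68  0.   -0.69  0.5 ]
False 230 [ 0.24  0.23 -0.64  0.   -0.7   0.88]
True 110 [ 0.46  0.21 -0.67  0.   -0.7   1.7 ]
True 130 [ 0.45  0.18 -0.7   0.   -0.69  2.07]
True 150 [ 0.42  0.17 -0.72  0.   -0.68  2.45]
True 170 [ 0.37  0.17 -0.72  0.   -0.68  2.84]
True 190 None
True 210 [ 0.27  0.2  -0.68 -0.   -0.69 -2.65]
True 230 [ 0.24  0.23 -0.64 -0.   -0.7  -2.26]
2.9667 [ 0.47508508 -0.07811545  0.23994156] -0.0003096244020081295 [-0.26934751 -0.26187129  0.13255263] [ 2.46831479e-01  2.08979301e-02 -3.67435259e-01  7.49758568e-05
 -1.18261378e+00 -1.92210462e-03] [ 0.49183689 -0.14186972  0.39505886]
hub (np.float64(251.21107061251033), np.float64(224.3186239674193))
key (np.float64(249.17469213161277), np.float64(125.94950307361941))
arrow (np.float64(195.88814115598012), np.float64(220.8879354140062))
```

View pics/w0.png

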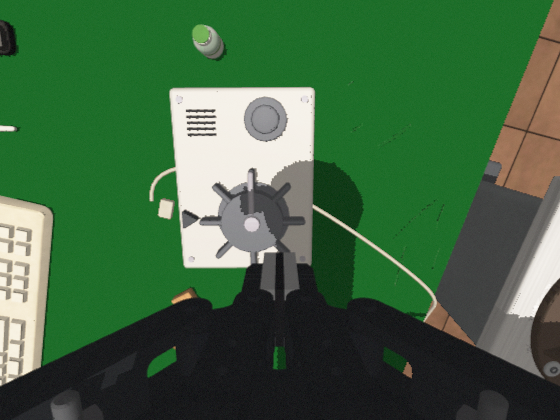

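The wrist view has the hub cap at (252,224), where (251,224) was predicted, so the frame holds. The key is at (265,119), the bar points up at (251,172) and the arrow is at (190,219). I'll do the first click by pushing the tooth at local 135° through to about 177°.

```bash
cat >> h.py <<'E'
th=np.deg2rad(14.1); R=np.array([[np.cos(th),-np.sin(th)],[np.sin(th),np.cos(th)]])
O=np.array([.4940,-.0318])
def fp(psi,r=.058,t=-.0145,z=.049):
    "finger pose in the frame of a tooth at local angle psi (deg)"
    a=np.deg2rad(psi)+th; u=np.array([np.cos(a),np.sin(a)]); v=np.array([-u[1],u[0]])
    return [*(O+r*u+t*v),z],q_rad(a)
def look(n):
    from station import telemetry,imaging
    s=telemetry.observe(); w=wristpose(s,imaging.grab_frame("wrist")); np.savez(n+".npz",**w); return s,w
E
python3 - <<'E'
from h import *
from station import manip, telemetry, imaging
w=np.load("w0.npz"); k=ray(w,265,119,.044); print("key",k,R.T@(k[:2]-O),"hub",ray(w,252,224.5,.047))
manip.goto(*fp(112.5,.062,0,.12))
print(manip.ik(*fp(177)) is not None)
p,q=fp(112.5,.062,0); manip.move_l(p,v=.1)
F0=telemetry.observe()["force"]
for psi in [131,135,140,145,150,155,160,165,170,174,177]:
    p,q=fp(psi); manip.move_l(p,q,v=.05); s=telemetry.observe()
    a=np.deg2rad(psi)+th; f=s["force"]-F0; print(psi,round(s["clock"],2),"tang %.1f rad %.1f z %.1f"%(f[:2]@[-np.sin(a),np.cos(a)],f[:2]@[np.cos(a),np.sin(a)],f[2]))
p,q=fp(165,.062); manip.move_l(p,q,v=.1)
s,w=look("w1"); t=imaging.grab_frame("top")["pixels"]
a=cv2.resize(t[190:250,240:330],None,fx=4,fy=4,interpolation=cv2.INTER_CUBIC)
im=w["pixels"].copy(); im[:240,:360]=a; cv2.imwrite("pics/w1.png",im[:,:,::-1])
E
```

```text
key [ 0.50517612 -0.13866518  0.044     ] [-0.01519456 -0.10636822] hub [ 0.49351082 -0.03151377  0.047     ]
True
131 5.62 tang -0.6 rad 0.5 z 1.1
135 5.87 tang 0.2 rad 1.1 z -0.4
140 6.12 tang 0.1 rad 0.7 z -0.1
145 6.38 tang -0.1 rad -0.5 z 1.1
150 6.64 tang -1.0 rad 0.7 z 0.3
155 6.9 tang 0.5 rad 0.5 z -0.1
160 7.16 tang 0.1 rad -0.1 z -0.0
165 7.42 tang 1.0 rad -0.3 z -0.2
170 7.67 tang -1.3 rad 0.9 z -0.4
174 7.92 tang 0.0 rad 0.7 z -0.3
177 8.18 tang -0.4 rad -0.0 z 0.3
```

View pics/w1.png

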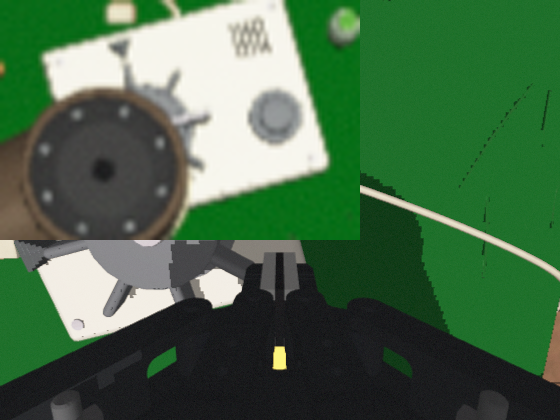

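Run:
```python
from h import *
w=np.load("w1.npz"); cv2.imwrite("pics/w1b.png",w["pixels"][:,:,::-1]); 
print("hub",proj(w,[*O,.047]))
for a in range(0,360,45):
    A=np.deg2rad(a)+th; print(a,np.round(proj(w,[*(O+.056*np.array([np.cos(A),np.sin(A)])),.046]),0))
```

```text
hub (np.float64(150.5512121510524), np.float64(229.91259528990344))
0 [ 43. 257.]
45 [106. 319.]
90 [189. 329.]
135 [254. 283.]
180 [264. 200.]
225 [204. 125.]
270 [107. 111.]
315 [ 39. 171.]
```

View pics/w1b.png

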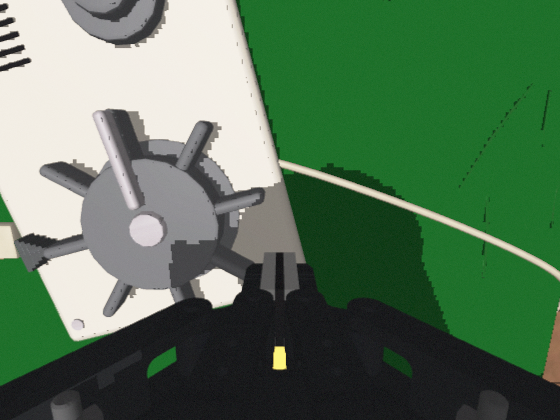

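The wheel has not moved: the bar end is still at (101,113), local 270°, and the tooth at 135° is partly hidden behind the fingertip at (280,258). The finger seems to have passed it without contact, so I'll check the real fingertip height from the arm state and the wrist geometry.

Run:
```python
from h import *
from station import manip, telemetry, imaging
s=telemetry.observe(); print(s["eef_pos"],s["orientation"],s["opening"],fp(165,.062))
w=np.load("w1.npz"); q=s["orientation"]; M=Ro.from_quat(np.r_[q[1:],q[0]]).as_matrix()
for P in([0,0,.017],[.011,0,.017],[-.011,0,.017],[0,.014,.017],[0,-.014,.017],[0,0,0],[.011,0,0],[.011,0,-.017]): print(P,np.round(proj(w,s["eef_pos"]+M@P)))
f=imaging.grab_frame("wrist"); print(f["T_tool_cam"].round(3))
g=imaging.grab_frame("side"); u,v=map(int,proj(g,s["eef_pos"])); print(u,v)
cv2.imwrite("pics/s1.png",cv2.resize(g["pixels"][v-60:v+45,u-60:u+80],None,fx=5,fy=5,interpolation=cv2.INTER_CUBIC)[:,:,::-1])
```

```text
[ 0.43227221 -0.01637227  0.04899833] [-1.80823920e-05 -7.02353623e-01  7.11828202e-01 -2.01973865e-07] 4.1995075148920304e-05 ([np.float64(0.43223540488715845), np.float64(-0.01632793515568301), 0.049], array([ 0.        , -0.70153143,  0.71263852,  0.        ]))
[0, 0, 0.017] [281. 248.]
[0.011, 0, 0.017] [281. 228.]
[-0.011, 0, 0.017] [281. 267.]
[0, 0.014, 0.017] [307. 248.]
[0, -0.014, 0.017] [254. 248.]
[0, 0, 0] [281. 260.]
[0.011, 0, 0] [281. 238.]
[0.011, 0, -0.017] [281. 252.]
[[-0.     0.966  0.26   0.066]
 [ 1.     0.    -0.    -0.001]
 [-0.     0.26  -0.966 -0.155]
 [ 0.     0.     0.     1.   ]]
250 199
```

View pics/s1.png

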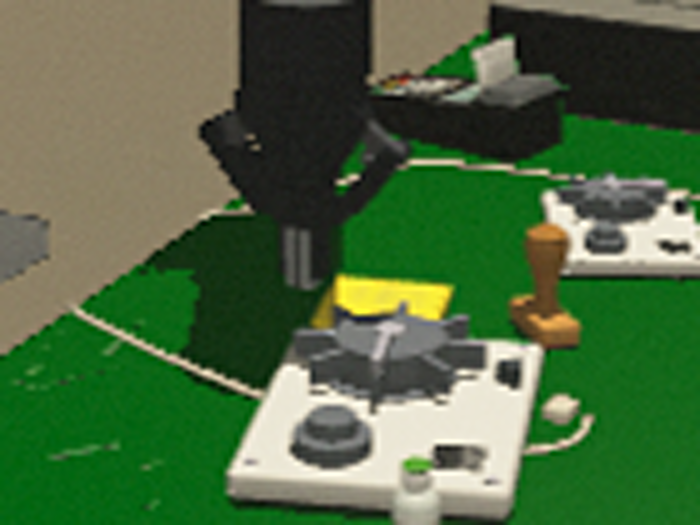

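In the side crop the fingertips end near (300,285), at or above the TCP's own projection, and clearly above the wheel. So the tips are about 8 mm behind the TCP, not 17 mm ahead of it. I'll find the true tip height with a guarded descent onto the bare deck in the middle of the gap.

Run:
```python
from h import *
from station import manip, telemetry, imaging
p,q=fp(157.5,.063,0); manip.move_l(p,q)
F0=np.mean([telemetry.observe()["force"] for _ in range(5)],0)
for z in list(np.arange(.046,.033,-.003))+list(np.arange(.033,.0045,-.001)):
    p[2]=z; manip.move_l(p,v=.02); s=telemetry.observe(); f=s["force"]-F0
    if np.linalg.norm(f)>4: break
print(z,s["eef_pos"],f,s["clock"])
s,w=look("w2"); g=imaging.grab_frame("side"); u,v=map(int,proj(g,s["eef_pos"])); print(u,v)
a=cv2.resize(g["pixels"][v-60:v+40,u-50:u+70],None,fx=4,fy=4,interpolation=cv2.INTER_CUBIC)
im=np.zeros((420,960,3),np.uint8); im[:400,:480]=a; im[:,480:]=w["pixels"][:,40:520]; cv2.imwrite("pics/w2.png",cv2.resize(im,(800,350))[:,:,::-1])
```

```text
0.009999999999999981 [ 0.43184677 -0.02254496  0.01056614] [-3.71103167  0.82756246 11.7475499 ] 16.5167
249 211
```

View pics/w2.png

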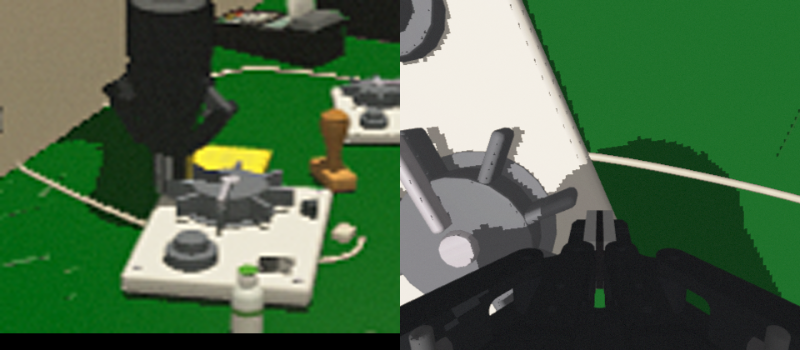

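The deck is touched at TCP z = 0.0105, so the tips stand 11.5 mm behind the TCP, which agrees with the side view. In the picture the finger stands on the deck corner in the gap and the wheel is unchanged. I'll work at z = 0.0185 (tip at 30 mm), push the tooth at 180° towards 225°, and read the bar angle numerically.

```bash
cat >> h.py <<'E'
def bar(f,rs=(.036,.042,.048,.053)):
    "local angles (deg) at which the bright bar shows, from a ring of samples at bar-top height"
    im=f["pixels"].astype(int); out=[]
    for a in range(0,360,3):
        A=np.deg2rad(a)+th; v=[]
        for r in rs:
            u,w=np.round(proj(f,[*(O+r*np.array([np.cos(A),np.sin(A)])),.055])).astype(int)
            v.append(im[w,u].min() if 0<=w<420 and 0<=u<560 else 0)
        out.append((min(v),a))
    return sorted(out)[::-1][:4]
E
python3 - <<'E'
from h import *
from station import manip, telemetry, imaging
print("before",bar(np.load("w0.npz")),bar(np.load("w1.npz")))
Z=.0185
p,q=fp(157.5,.063,0,Z); manip.move_l(p,q,v=.05)
F0=np.mean([telemetry.observe()["force"] for _ in range(5)],0)
for psi in [174,178,183,188,193,198,203,208,213,218,221]:
    p,q=fp(psi,z=Z); manip.move_l(p,q,v=.05); s=telemetry.observe()
    a=np.deg2rad(psi)+th; f=s["force"]-F0; print(psi,round(s["clock"],2),"tang %.1f rad %.1f z %.1f"%(f[:2]@[-np.sin(a),np.cos(a)],f[:2]@[np.cos(a),np.sin(a)],f[2]))
    if np.linalg.norm(f)>15: break
s,w=look("w3"); print(bar(w)); print("top",bar(imaging.grab_frame("top"),(.03,.04,.05)))
E
```

```text
before [(np.int64(228), 18), (np.int64(228), 6), (np.int64(228), 3), (np.int64(227), 33)] [(np.int64(229), 324), (np.int64(229), 18), (np.int64(228), 339), (np.int64(228), 336)]
174 17.38 tang 0.0 rad 0.5 z -0.3
178 17.62 tang -1.0 rad 0.6 z 0.3
183 17.88 tang -2.3 rad 0.3 z -0.3
188 18.14 tang -0.8 rad 0.9 z -0.1
193 18.4 tang -0.1 rad 1.1 z 0.3
198 18.66 tang -0.1 rad 0.8 z 0.3
203 18.92 tang -0.2 rad -0.1 z 0.2
208 19.18 tang 1.4 rad 1.3 z -0.2
213 19.43 tang 0.2 rad 0.2 z -0.8
218 19.69 tang -0.7 rad 0.4 z -0.5
221 19.94 tang -0.2 rad 0.2 z -0.5
[(np.int64(202), 327), (np.int64(177), 315), (np.int64(140), 312), (np.int64(133), 324)]
top [(np.int64(83), 9), (np.int64(83), 6), (np.int64(81), 21), (np.int64(81), 18)]
```

Run:
```python
from h import *
w=np.load("w3.npz"); im=w["pixels"].copy()
for a in range(0,360,45):
    A=np.deg2rad(a)+th; u,v=np.round(proj(w,[*(O+.055*np.array([np.cos(A),np.sin(A)])),.046])).astype(int); print(a,u,v)
    cv2.circle(im,(int(u),int(v)),3,(255,0,0),-1 if a==0 else 1)
cv2.imwrite("pics/w3.png",im[:,:,::-1])
```

```text
0 9 164
45 -4 265
90 59 347
135 156 373
180 241 335
225 272 246
270 219 148
315 104 111
```

View pics/w3.png

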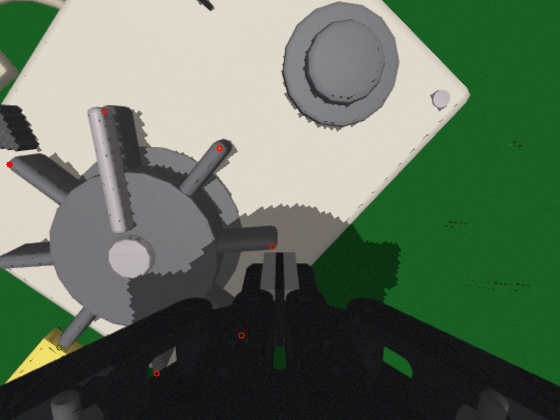

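The bar end is now at (98,112), local 315°, so one click is done and the pushed tooth sits at 225° at (272,240) just ahead of the finger. The second click continues with the same tooth, then back off, lift and look.

Run:
```python
from h import *
from station import manip, telemetry, imaging
Z=.0185
for psi in [226,231,236,241,246,251,256,261,265]:
    p,q=fp(psi,z=Z); manip.move_l(p,q,v=.05)
p,q=fp(260,z=Z); manip.move_l(p,q,v=.05)
p[2]=.1; manip.move_l(p,v=.15)
p=[*(O+R@[-.015,-.1065]),.10]; manip.goto(p,q_rad(th+np.pi))
s,w=look("w4"); print(s["clock"],s["eef_pos"])
for z,rr,a in((.055,.055,0),(.034,.061,0),(.047,0,0)):
    print(proj(w,[*(O+R@[rr,0]),z]))
cv2.imwrite("pics/w4.png",w["pixels"][:,:,::-1])
print(proj(w,[*(O+R@[-.015,-.1065]),.044]))
```

```text
24.4833 [ 0.50497801 -0.13872141  0.09931952]
(np.float64(177.02199353521982), np.float64(379.8990808579338))
(np.float64(176.9329401107139), np.float64(359.36429583243824))
(np.float64(258.12346847394036), np.float64(371.679742623353))
(np.float64(279.5909576592039), np.float64(226.43173369935928))
```

View pics/w4.png

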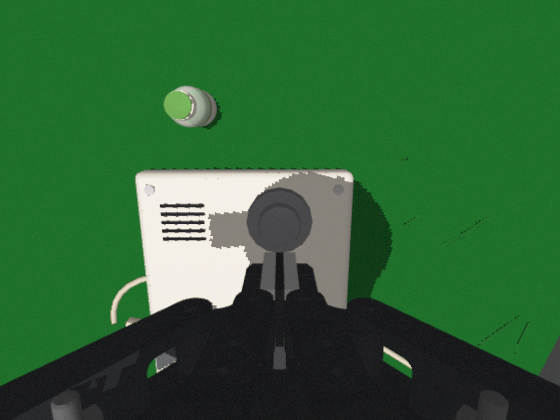

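The key is at (280,222), within about 4 px of the prediction, but the wheel is hidden by the gripper. I've used all 10 pictures, so I'll check the bar numerically over the grey hub, calibrated on the earlier frames.

Run:
```python
from h import *
from station import manip, telemetry, imaging
rs=(.016,.020,.024,.028)
for n in("w0","w1","w3"): print(n,bar(np.load(n+".npz"),rs))
manip.move_l([*(O+R@[-.015,-.1065]),.15])
manip.goto([*(np.array([.4944,-.0315])+R@np.array([-.03,-.04])),.24],q_rad(th+np.pi))
s,w=look("w5"); print(s["clock"],bar(w,rs))
d=[]
for a in np.arange(-12,13,1.):
    A=np.deg2rad(a)+th
    d.append(int(np.mean([w["pixels"][tuple(np.round(proj(w,[*(O+r*np.array([np.cos(A),np.sin(A)])),.055])).astype(int)[::-1])].min() for r in np.arange(.016,.031,.002)])))
print(d); t=imaging.grab_frame("top"); print("top",bar(t,rs))
```

```text
w0 [(np.int64(142), 309), (np.int64(142), 306), (np.int64(141), 342), (np.int64(141), 333)]
w1 [(np.int64(221), 270), (np.int64(197), 273), (np.int64(146), 225), (np.int64(144), 231)]
w3 [(np.int64(179), 312), (np.int64(175), 315), (np.int64(143), 309), (np.int64(141), 318)]
25.5417 [(np.int64(218), 357), (np.int64(194), 0), (np.int64(172), 354), (np.int64(157), 3)]
[123, 131, 144, 153, 172, 195, 205, 216, 217, 218, 213, 191, 191, 175, 156, 154, 148, 144, 141, 140, 139, 139, 139, 139, 139]
top [(np.int64(72), 249), (np.int64(72), 246), (np.int64(72), 243), (np.int64(68), 354)]
```

The bar reads -3°±3, so the wheel rests in the arrow's click position. Now press the key with a guarded descent.

Run:
```python
from h import *
from station import manip, telemetry, imaging
k=ray(np.load("w4.npz"),280,222,.044)[:2]; k0=O+R@[-.015,-.1065]; print(k,k0); k=(k+k0)/2
manip.goto([*k,.08],q_rad(th+np.pi)); manip.move_l([*k,.037],v=.08)
manip.sleep(.2); F0=np.mean([telemetry.observe()["force"] for _ in range(5)],0)
for z in np.arange(.034,.020,-.001):
    manip.move_l([*k,z],v=.03); s=telemetry.observe(); f=s["force"]-F0; print(round(z,4),s["eef_pos"][2].round(4),f.round(1))
    if f[2]>12: break
manip.sleep(.3); print((telemetry.observe()["force"]-F0).round(1))
manip.move_l([*k,.10],v=.1); manip.move_l([*k,.2],v=.15)
manip.goto([*(np.array([.4944,-.0315])+R@np.array([-.03,-.04])),.24],q_rad(th+np.pi))
s,w=look("w6"); print(s["clock"],bar(w,(.016,.020,.024,.028)))
```

```text
[ 0.50586573 -0.14165472] [ 0.50539692 -0.13874559]
0.034 0.0339 [-0.6  1.  -1.8]
0.033 0.0329 [ 0.1  1.  -1.2]
0.032 0.0321 [-0.4  0.5  0.3]
0.031 0.0311 [-0.4  0.5 -0.1]
0.03 0.03 [ 0.  -0.4  0.5]
0.029 0.029 [-0.1  0.6  1.3]
0.028 0.028 [ 0.9 -0.3  1.5]
0.027 0.027 [-0.2  0.9  1.9]
0.026 0.0265 [-1.8  0.6  7.5]
0.025 0.0263 [-4.1  3.7 17.4]
[-4.7  2.8 17. ]
32.2 [(np.int64(215), 357), (np.int64(191), 0), (np.int64(175), 354), (np.int64(155), 3)]
```

The key bottomed out at TCP z = 0.0263, against 0.0265 predicted for the full 6 mm, with 17 N on the stop. The fingers are now clear and the wheel is unchanged, so I'm handing in.

```bash
python3 -c "
from station import order
print(order.sign_off())"
```

```text
the job is handed in; nothing more can be done
None
```

The job is handed in, and no verdict came back: the wheel was turned two clicks until the raised bar rested at the arrow, read as -3° ± 3°, then the start key was pressed to its stop and let go, at about 32 s of the 61 s allowed.

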